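# Scrape the carrot rounds off the board into the pan

## Task

Take the bench scraper out of its slot stand, set its edge down on the chopping board behind the three carrot rounds and push them over the board's open end, so that all three drop into the steel pan below; keep the blade in light, steady contact with the wood the whole way to the end (the board is not quite level: no gap under the edge, but never bear down hard) and do not finger the food. Then put the scraper back upright, fully home in its stand, and leave everything else where it is.

Things in the scene. Friction and masses are not known exactly. Their poses are not given: they have to be found in the camera images.
- board_top (a point): middle of the flat top of a raised wooden chopping board, nominally 75 mm above the worktop; 190 mm along x, 260 mm along y. It is level along x, but the slab sits unevenly on its frame: its real height at the middle is 72 to 78 mm and towards its open -y end it falls or rises by up to 2 degrees (another 4.5 mm up or down at each end). No listed pose shows this
- board_edge (a point): where the middle of the upper edge of the board's open end, which overhangs the pan, would be if the top were level (130 mm from board_top along the board's -y); axes as board_top, so pushing goes along -y
- board: the frame under the same board, which does not move; origin on the worktop under the middle, axes as board_top. Steel on this wood is stiff: a blade edge commanded 1 mm too low bears with some 8 to 20 N, depending on the arm, and 20 N scores the wood, so set it down slower than 8 mm/s and trim its height by feel along the way
- pan: shallow rectangular steel pan, loose, 0.6 kg, 200 mm along x, 140 mm along y, 37 mm high over its rim, walls 3 mm; origin at the centre of its underside. Its +y rim lies about 12 mm in under the board's overhanging end (the underside of the board is at about 47 mm)
- scraper_grip (a point): centre of the wooden handle of the bench scraper, a loose tool of about 0.16 kg standing blade down in the slot stand (it may lean a few degrees in the slot). Handle: 124 mm along x, 22 mm thick along y (flat sides: grasp across y), 32 mm high along z. Steel blade below it: 120 mm along x, 3 mm thick, reaching 78 mm further down than the handle's underside, so its straight edge lies 94 mm below this point. z points from the edge up to the handle
- scraper_edge (a point): middle of the scraper's lower blade edge; axes as scraper_grip
- scraper: the bench scraper; origin and axes as scraper_edge
- stand: wooden slot stand that does not move, 152 mm along x, 64 mm along y, 50 mm high; origin at the centre of its underside. The slot in its top runs along x, 126 mm long and 7 mm wide with a 3 mm chamfer round its mouth, and is 42 mm deep, so the blade edge rests 8 mm above the worktop
- stand_slot (a point): centre of the slot's mouth, in the top face of the stand; axes as the stand
- round_a_mid (a point): centre of the largest carrot round, a stiff flat disc 38 mm across and 5 mm thick, lying on the board
- round_b_mid (a point): centre of the middle carrot round, 34 mm across and 5 mm thick, lying on the board
- round_c_mid (a point): centre of the smallest carrot round, 30 mm across and 5 mm thick, lying on the board
- round_a: the largest round; origin at the centre of its underside
- round_b: the middle round; origin at the centre of its underside
- round_c: the smallest round; origin at the centre of its underside
- cactus: bystander: cream pot with round cacti, 115 mm across, 112 mm high, on the other side of the board from the stand; origin at the centre of its underside
- mug: bystander: white patterned mug, 82 mm across and 94 mm high, behind the board to the left; origin at the centre of its underside
- yoghurt_tub: bystander: white yoghurt tub, 99 mm across and 128 mm high, at the back to the right of the pan; origin at the centre of its underside

How it is judged (in metres and radians):
On the way, in this order (a step that is already met when the one before it is completed fails the run):
1. the scraper is lifted out of its stand (z of scraper_edge in the frame of stand above 0.06 m), for 0.1 s.
2. its edge rests on the board with at least 0.5 N, upright within 20 degrees, behind the rounds in the half away from the open end, and all three still lie on the board (contact force between scraper and board above 0.5 N and angle between scraper's own z axis and vertical below 0.35 rad and height (world z) of each of round_a_mid, round_b_mid, round_c_mid above 0.066 m and y of scraper_edge in the frame of board above 0.03 m), for 0.15 s.
3. it still rests on the board with at least 0.5 N half-way, 80 to 120 mm from the open end (contact force between scraper and board above 0.5 N and y of scraper_edge in the frame of board_edge between 0.08 and 0.12 m), for 0.15 s.
4. and still in the last 35 mm before the open end (contact force between scraper and board above 0.5 N and y of scraper_edge in the frame of board_edge below 0.035 m), for 0.15 s.
At the end, for the whole second after the job is handed in: All three rounds lie at rest in the pan (centres inside its walls and below its rim), the pan stands flat, and the scraper stands released in its stand: edge within 6 mm of the slot's floor and 12 mm of its middle, upright within about 10 degrees, at rest (x of round_a_mid in the frame of pan between -0.098 and 0.098 m and y of round_a_mid in the frame of pan between -0.068 and 0.068 m and height (world z) of each of round_a_mid, round_b_mid, round_c_mid below 0.031 m and x of round_b_mid in the frame of pan between -0.098 and 0.098 m and y of round_b_mid in the frame of pan between -0.068 and 0.068 m and x of round_c_mid in the frame of pan between -0.098 and 0.098 m and y of round_c_mid in the frame of pan between -0.068 and 0.068 m and z of scraper_edge in the frame of stand below 0.014 m and horizontal distance between scraper_edge and stand_slot below 0.012 m and angle between scraper's own z axis and vertical below 0.17 rad and angle between pan's own z axis and vertical below 0.05 rad and linear speed of each of scraper, round_a, round_b, round_c below 0.02 m/s); the robot touches nothing.
It fails at once if the scraper bears on the board with more than 20 N (contact force between scraper and board above 20 N).
It fails at once if the gripper touches a carrot round (contact force between any of the arm, the fingers and round_a above 0.3 N or contact force between any of the arm, the fingers and round_b above 0.3 N or contact force between any of the arm, the fingers and round_c above 0.3 N).
It fails at once if the pan is shifted more than 30 mm (distance of pan from where it was at the start of the episode above 0.03 m).
It fails at once if the cactus pot, the mug or the yoghurt tub is shifted more than 30 mm (distance of any of cactus, mug, yoghurt_tub from where it was at the start of the episode above 0.03 m).
It also fails if it takes over 67 s, if anything falls off the work surface, if the arm or the gripper's body presses on something with over 40 N, if the wrist force passes 120 N, or if a joint passes its speed limit or range.

## Robot

A 7-joint arm with a two-finger parallel gripper is mounted at the origin on the work surface; the furniture and walls round the work are solid. World frame = base frame: x ahead of the robot, y to its left, z up, the work surface at z = 0. Lengths are in mm, angles in rad, forces in N, time in s.
With the tool pointing down it reaches from about 400 to 875 mm from the base axis. Payload 4.4 kg.
Tool frame: the origin (TCP) lies midway between the tips of the shut fingers; the grasp point (between the pads) lies 19 mm behind it (ctrl.pinch_z is the distance from the TCP to the grasp point, in mm); z points along the fingers, y is the line along which they close (so a half turn about z gives the same grasp; the last joint's range is limited). The gripper opens to 85 mm and grips with 20 to 120 N. Pads are 22 mm wide; open, the fingers measure 114 mm over their backs; the gripper's body (76 mm by 85 mm) begins 54 mm behind the grasp point. The pads swing forward as they close: fully open they stand 13 mm farther back than shut.
Start: joints at [1.125, 0.628, 0.038, 1.517, -0.027, 0.996, -0.02], TCP at [241.006, -603.684, 231.313] pointing down, gripper open.
Joint ranges: [-3.06, 3.06], [-0.37, 2.12], [-1.25, 1.32], [0.18, 2.47], [-1.1, 4.24], [0.23, 1.98], [-2.94, 2.94]. Speed limits (rad/s): [2.57, 2.57, 3.14, 3.14, 3.14, 3.14, 3.14].

## Interface

Orientations are given as [roll, pitch, yaw] about the fixed x, y, z axes, in that order (R = Rz(yaw) Ry(pitch) Rx(roll)).
In Python, from cell import read_state, cams, order, ctrl gives the robot as it stands.
- The arm moves only by the tool move_arm, never from a script. Its argument "targets" is text: rows parted by semicolons, each of 7 numbers parted by spaces: the gripper's target within -1 to 1 (fully open at 1, half-way at 0, shut at -1), then the shift along the tool's x, y, z in cm, then the turn, a rotation vector about the tool's x, y, z in degrees. A call has 1 to 5 rows; each row shifts and turns the commanded pose from where the row before left it, along the tool's axes as they then stand; what a row does not reach is not made up. A row lasts 1/12 s, in which the tool goes at most 41.7 mm and 7.16 degrees, less where a joint would pass 70% of its speed; a pose out of reach is approached as far as the arm can. A call with a gripper value outside its range is refused whole. The fingers move at their own pace and stop on an object; the grip force is fixed at half the most. Time passes only in rows, so rows that do not move let the fingers close. It gives the time, the measured TCP pose, the force, the opening and the grip force at its end, in the units of the state.
- read_state(): the state, without advancing time (a new reading comes with each control period).
- cams.get_image(name): name is "scene" or "top"; returns a dict with "color" (480x640x3 uint8, red, green, blue), "fovy" (degrees; the focal length in pixels is half the picture's height over the tangent of half this angle, whatever the lens; pixels are square), "cx", "cy" (the principal point, pixels), "k1" (the pictures are not rectified: a ray, as slopes to the right and down, at radius r is drawn at 1 + k1 r^2 times it, then the intrinsics apply), "rvec" (rotation vector, rad) and "tvec" (3), from world to camera coordinates, as OpenCV has them. Camera axes: x right, y down, z forward; pixel columns grow to the right and rows downward; lengths in mm; the calibration is good to about 2 mm. A picture is of the moment at which its call begins. There is no depth.
- order.finish_job(): hands the job in; it is judged then, once.
The state is a dict: "clock": time; "qpos": joint angles; "qd": joint speeds; "tau": joint torques, N m; "eef_pos": TCP position; "tool_rot": TCP orientation; "force": force on the tool from outside, world axes, zero at the start; "torque": the same for the moment, N m; "width": finger opening in mm; "gripper_force": force on a finger pad.
Only numpy, scipy, OpenCV 4.12 (cv2) and the standard library are available. Lean on these libraries where they do the work, as an engineer would, in place of code of your own. Each camera call takes 0.05 s, during which the arm holds its last target. There are 200 camera calls.

## Working session

There is one attempt and no reset: what is moved stays moved. The work goes in short steps, Python scripts to look and compute and a tool call to move; the robot and the scene stay as the last step left them, time stands still between calls to the robot, and variables do not carry over. Pictures are saved under pics/ and viewed, at most 12 in all, crops included, and the job is handed in when it is done.

Besides the shell and the picture viewer there is one more tool, called after ">>>" by a JSON object that holds its "fn" and its "kwargs", one argument or row to a line. move_arm: Moves the arm, as the interface text tells. Its arguments: {"type":"object","properties":{"targets":{"type":"string"}},"required":["targets"]}

```bash
mkdir -p pics; cat > h.py <<'E'
import numpy as np, cv2
from cell import read_state, cams, order, ctrl
def cam(n):
    d=cams.get_image(n); f=240/np.tan(np.radians(d['fovy'])/2)
    R=cv2.Rodrigues(np.array(d['rvec'],float))[0]; return d,f,R,np.array(d['tvec'],float).ravel()
def ray(c,u,v):
    d,f,R,t=c; x=np.array([(u-d['cx'])/f,(v-d['cy'])/f]); s=x.copy()
    for _ in range(20): s=x/(1+d['k1']*(s@s))
    return -R.T@t, R.T@np.array([s[0],s[1],1])
def onz(c,u,v,z):
    o,r=ray(c,u,v); return (o+r*(z-o[2])/r[2]).round(1)
def proj(c,p):
    d,f,R,t=c; q=R@np.array(p,float)+t; s=q[:2]/q[2]; s=s*(1+d['k1']*(s@s)); return (s*f+[d['cx'],d['cy']]).round(1)
def save(c,n): cv2.imwrite('pics/'+n+'.png',c[0]['color'][:,:,::-1])
E
python3 - <<'E'
from h import *
for n in('scene','top'):
    c=cam(n); save(c,n+'0'); print(n,c[1],c[0]['k1'],-c[2].T@c[3])
print(read_state(),ctrl.pinch_z)
E
```

```text
scene 465.4718299931078 0.013551268589519556 [-119.78296467  401.99008497  681.37200495]
top 590.6444853599637 -0.034114269458902925 [ 290.04966109   -5.53311931 1486.90862583]
{'clock': 0.1, 'qpos': array([ 1.12520258,  0.62923669,  0.03844395,  1.51828908, -0.02700238,
        0.99633199, -0.02002324]), 'qd': array([ 1.19635231e-03, -4.49270995e-03,  2.08609069e-03, -9.90677876e-04,
       -5.98499298e-04,  5.01588834e-04,  2.26259425e-05]), 'tau': array([ 3.43923086e-03, -5.64518523e+01,  1.23088863e+00, -1.93968576e+01,
        1.13672821e-02,  5.43425238e-03,  2.44653143e-05]), 'eef_pos': array([ 240.78703955, -603.13006314,  230.48528891]), 'tool_rot': array([-3.13984546e+00,  1.51064536e-05,  3.79769403e-01]), 'force': array([ 0.20464689, -0.498126  ,  0.35561066]), 'torque': array([ 0.0156768 , -0.00374935, -0.00635731]), 'gripper_force': 0.0, 'width': 85.43082030289234} 18.700000000000003
```

View pics/scene0.png

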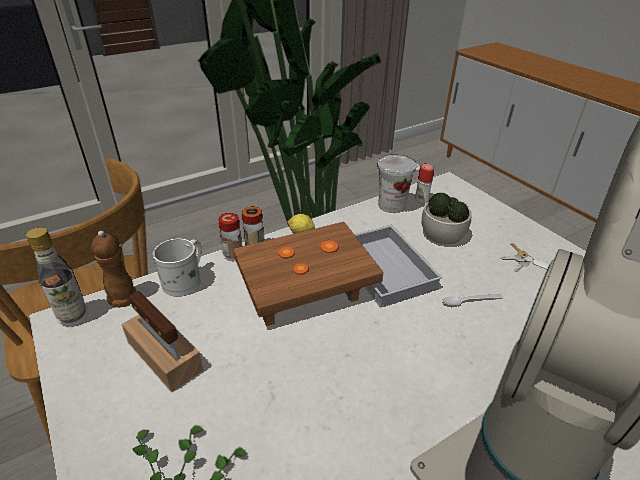

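View pics/top0.png

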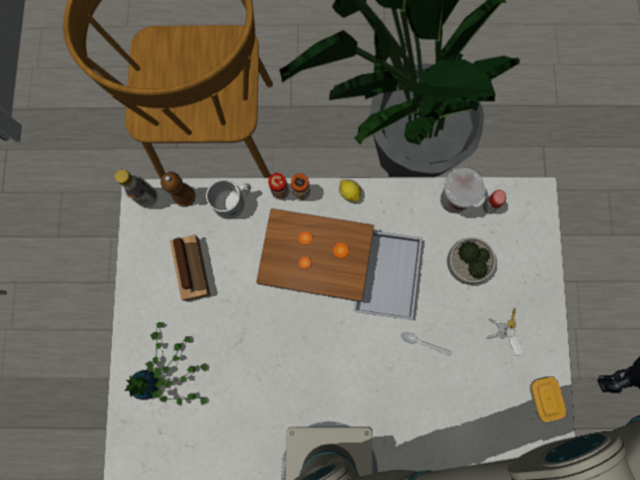

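The scene view shows the stand at about (162,348) with the scraper in it, the board at (308,265) and the pan at (400,265). In the top view the stand is at (190,268), the board at (316,254), the rounds at (305,237), (341,250) and (305,263), and the pan at (392,275).

```bash
python3 - <<'E'
from h import *
c=cam('top'); im=c[0]['color']; hsv=cv2.cvtColor(im,cv2.COLOR_RGB2HSV)
def rect(m,name,z):
    k,_=cv2.findContours(m,cv2.RETR_EXTERNAL,cv2.CHAIN_APPROX_NONE); k=max(k,key=cv2.contourArea)
    p=np.array([onz(c,*q[0],z)[:2] for q in k],np.float32); r=cv2.minAreaRect(p); print(name,r); return r
roi=np.zeros(im.shape[:2],np.uint8); roi[200:310,250:380]=255
m=((hsv[...,1]>90)&(hsv[...,0]<25)).astype(np.uint8)*255
rect(m&roi,'board',75)
roi[:]=0; roi[225:310,160:220]=255
rect(m&roi,'stand+handle',50)
roi[:]=0;roi[200:310,250:380]=255
o=((hsv[...,1]>180)&(hsv[...,2]>180)).astype(np.uint8)*255&roi
n,l,s,ce=cv2.connectedComponentsWithStats(o)
for i in range(1,n): print(s[i,4],ce[i],onz(c,*ce[i],80))
a=cv2.resize(im[220:315,155:225],None,fx=6,fy=6,interpolation=cv2.INTER_CUBIC)
c2=cam('scene'); b=cv2.resize(c2[0]['color'][280:400,110:215],None,fx=4.7,fy=4.7,interpolation=cv2.INTER_CUBIC)
H=max(a.shape[0],b.shape[0]); pad=lambda q:cv2.copyMakeBorder(q,0,H-q.shape[0],0,0,cv2.BORDER_CONSTANT)
v=np.hstack([pad(a),pad(b)]); sc=min(800/v.shape[1],600/v.shape[0]);print(v.shape,sc)
cv2.imwrite('pics/z1.png',cv2.resize(v,None,fx=sc,fy=sc)[:,:,::-1])
E
```

```text
board ((515.953369140625, 30.203811645507812), (256.86181640625, 187.46136474609375), 80.35762786865234)
stand+handle ((487.9158020019531, 340.8236999511719), (155.1910858154297, 69.04752349853516), 13.27203369140625)
107 [304.86915888 237.44859813] [555.7  55.6  80. ]
141 [340.36170213 249.93617021] [524.7 -30.3  80. ]
82 [304.32926829 262.29268293] [494.8  56.6  80. ]
(570, 914, 3) 0.87527352297593
```

View pics/z1.png

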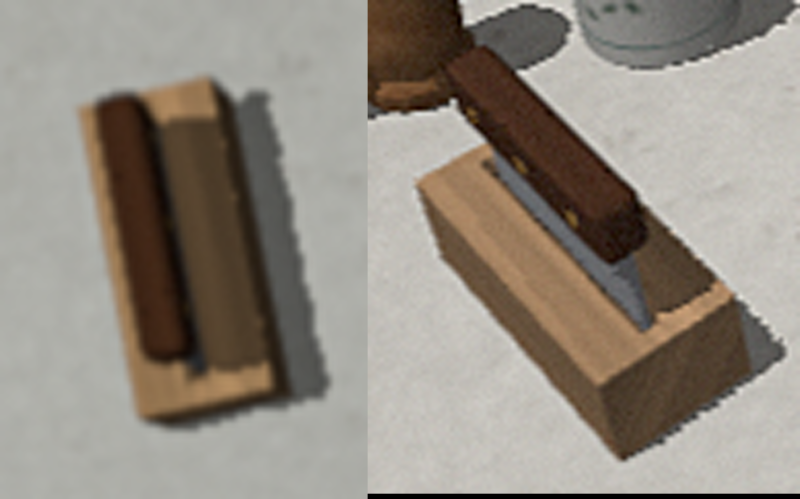

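```bash
python3 - <<'E'
from h import *
c=cam('top'); s=cam('scene')
T=lambda x,y:(155+x/5.25,220+y/5.25); S=lambda x,y:(110+(x-367.6)/4.114,280+y/4.114)
for p in [(80,107),(212,77),(275,388),(143,418)]: print('stand',onz(c,*T(*p),50))
for p in [(418,185),(484,146),(735,292),(600,385)]: print('stand scene',onz(s,*S(*p),50))
for p in [(98,97),(140,97),(190,355),(145,357)]: print('handle top',onz(c,*T(*p),130))
for p in [(447,62),(485,45),(637,190),(603,218)]: print('handle scene',onz(s,*S(*p),130))
print('blade end bottom near slot',onz(s,*S(643,332),50),onz(c,*T(200,372),50), 'far',onz(s,*S(487,165),50))
E
```

```text
stand [555.  391.8  50. ]
stand [569.2 329.5  50. ]
stand [421.9 294.2  50. ]
stand [408.  355.3  50. ]
stand scene [550.  393.4  50. ]
stand scene [558.5 362.8  50. ]
stand scene [422.2 296.2  50. ]
stand scene [405.7 357.6  50. ]
handle top [544.7 361.7 130. ]
handle top [544.7 342.8 130. ]
handle top [429.1 315.6 130. ]
handle top [428.2 335.5 130. ]
handle scene [527.6 368.3 130. ]
handle scene [529.8 352.4 130. ]
handle scene [419.5 324.2 130. ]
handle scene [412.5 339.5 130. ]
blade end bottom near slot [422. 335.  50.] [429.4 329.5  50. ] far [546.3 364.7  50. ]
```

>>> {"fn": "move_arm", "kwargs": {
  "targets": "1 3.25 -2.32 0 0 0 0;1 3.25 -2.32 0 0 0 0;1 3.25 -2.32 0 0 0 0;1 3.25 -2.32 0 0 0 0;1 3.25 -2.32 0 0 0 0"
}}

```text
clock: 0.72
eef_pos: [349.6, -434.1, 231.4]
tool_rot: [3.141, -0.0, 0.379]
force: [0.9, -1.0, -0.9]
width: 85.7
gripper_force: 0.0
```

>>> {"fn": "move_arm", "kwargs": {
  "targets": "1 3.25 -2.32 0 0 0 0;1 3.25 -2.32 0 0 0 0;1 3.25 -2.32 0 0 0 0;1 3.25 -2.32 0 0 0 0;1 3.25 -2.32 0 0 0 0"
}}

```text
clock: 1.13
eef_pos: [457.6, -266.0, 231.5]
tool_rot: [3.141, -0.0, 0.38]
force: [1.1, -0.5, -0.2]
width: 86.0
gripper_force: 0.0
```

>>> {"fn": "move_arm", "kwargs": {
  "targets": "1 3.25 -2.32 0 0 0 0;1 3.25 -2.32 0 0 0 0;1 1.36 -3.63 0 0 0 0;1 1.36 -3.63 0 0 0 0;1 1.36 -3.63 0 0 0 0"
}}

```text
clock: 1.55
eef_pos: [497.5, -82.4, 231.3]
tool_rot: [-3.142, -0.0, 0.38]
force: [0.0, 0.0, -0.6]
width: 85.4
gripper_force: 0.0
```

>>> {"fn": "move_arm", "kwargs": {
  "targets": "1 1.36 -3.63 0 0 0 0;1 1.36 -3.63 0 0 0 0;1 1.36 -3.63 0 0 0 0;1 1.36 -3.63 0 0 0 0;1 1.36 -3.63 0 0 0 0"
}}

```text
clock: 1.97
eef_pos: [493.1, 111.3, 231.6]
tool_rot: [3.141, -0.001, 0.38]
force: [0.5, -0.9, -0.3]
width: 85.4
gripper_force: 0.0
```

>>> {"fn": "move_arm", "kwargs": {
  "targets": "1 1.36 -3.63 0 0 0 0;1 1.36 -3.63 0 0 0 0;1 1.36 -3.63 0 0 0 0;1 1.36 -3.63 0 0 0 4;1 0 0 0 0 0 4.2"
}}

```text
clock: 2.38
eef_pos: [488.2, 275.2, 231.4]
tool_rot: [-3.134, -0.002, 0.245]
force: [-0.6, 1.8, -0.4]
width: 85.2
gripper_force: 0.0
```

>>> {"fn": "move_arm", "kwargs": {
  "targets": "1 0.8 -3.3 1 0 0 0;1 0.8 -3.3 2 0 0 0;1 0 0 3 0 0 0;1 0 0 1 0 0 0;1 0 0 0 0 0 0"
}}

```text
clock: 2.8
eef_pos: [488.3, 330.9, 158.6]
tool_rot: [3.139, 0.006, 0.237]
force: [-1.0, 0.2, 0.6]
width: 85.6
gripper_force: 0.0
```

```bash
python3 - <<'E'
from h import *
c=cam('scene'); s=read_state(); print(s['eef_pos'],s['tool_rot'],s['force'])
b=cv2.resize(c[0]['color'][200:400,70:270],None,fx=3,fy=3,interpolation=cv2.INTER_CUBIC); cv2.imwrite('pics/z2.png',b[:,:,::-1])
E
```

```text
[489.77676053 330.93935067 160.45006362] [3.13956134e+00 2.60828364e-03 2.35682607e-01] [ 0.07974808 -0.45892466  1.09323743]
```

View pics/z2.png

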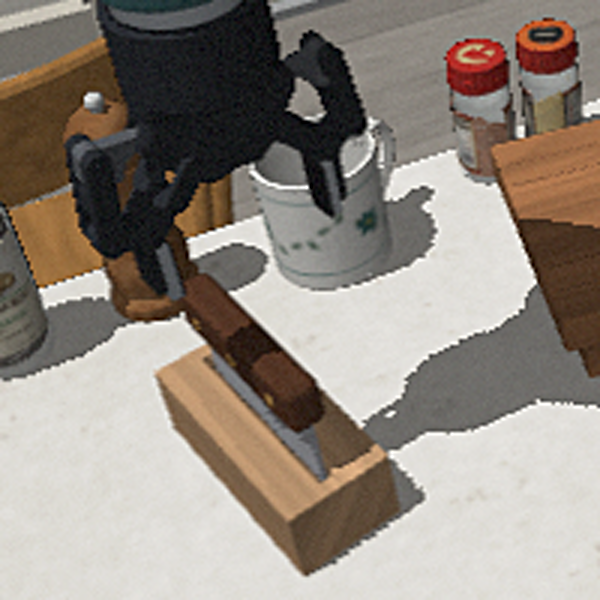

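The fingers hang over the handle at about (230,230) in the crop, roughly 12 mm short in y. I'll correct that and go down.

>>> {"fn": "move_arm", "kwargs": {
  "targets": "1 0.18 -1.19 1.5 0 0 0;1 0 0 2 0 0 0;1 0 0 2 0 0 0;1 0 0 1.5 0 0 0;1 0 0 0.7 0 0 0"
}}

```text
clock: 3.27
eef_pos: [489.9, 343.0, 84.4]
tool_rot: [3.141, -0.0, 0.235]
force: [-0.7, -0.5, -0.2]
width: 85.6
gripper_force: 0.0
```

>>> {"fn": "move_arm", "kwargs": {
  "targets": "1 0 0 0 0 0 0;1 0 0 0 0 0 0"
}}

```text
clock: 3.43
eef_pos: [490.3, 344.1, 85.6]
tool_rot: [-3.141, -0.002, 0.235]
force: [0.1, -0.2, 0.7]
width: 85.4
gripper_force: 0.0
```

```bash
python3 - <<'E'
from h import *
c=cam('scene'); s=read_state(); print(s['eef_pos'],s['tool_rot'],s['force'])
b=cv2.resize(c[0]['color'][250:400,90:240],None,fx=4,fy=4,interpolation=cv2.INTER_CUBIC); cv2.imwrite('pics/z3.png',b[:,:,::-1])
E
```

```text
[490.4245848  344.53478087  85.93355888] [-3.14081391e+00 -2.51585907e-03  2.35745993e-01] [0.53059873 0.60630869 0.62145103]
```

View pics/z3.png

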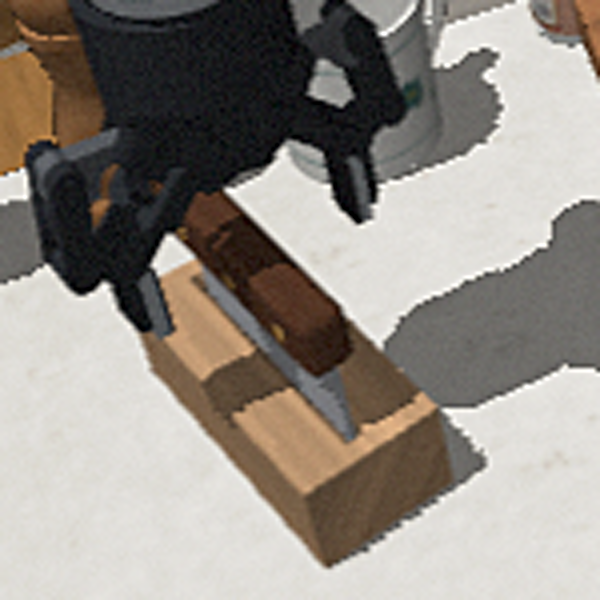

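The fingers straddle the handle centrally. Now I close.

>>> {"fn": "move_arm", "kwargs": {
  "targets": "-1 0 0 0.2 0 0 0;-1 0 0 0 0 0 0;-1 0 0 0 0 0 0;-1 0 0 0 0 0 0;-1 0 0 0 0 0 0"
}}

```text
clock: 3.9
eef_pos: [489.2, 344.6, 82.6]
tool_rot: [-3.141, -0.0, 0.237]
force: [0.7, 0.2, 0.4]
width: 25.7
gripper_force: 0.0
```

>>> {"fn": "move_arm", "kwargs": {
  "targets": "-1 0 0 0 0 0 0;-1 0 0 0 0 0 0;-1 0 0 0 0 0 0;-1 0 0 0 0 0 0"
}}

```text
clock: 4.23
eef_pos: [489.4, 345.2, 82.7]
tool_rot: [-3.141, -0.001, 0.237]
force: [-0.9, 2.9, 4.3]
width: 21.4
gripper_force: 59.6
```

>>> {"fn": "move_arm", "kwargs": {
  "targets": "-1 0 0 -1 0 0 0;-1 0 0 -1.5 0 0 0;-1 0 0 -2 0 0 0;-1 0 0 -3 0 0 0;-1 0 0 -3 0 0 0"
}}

```text
clock: 4.65
eef_pos: [488.1, 342.9, 187.7]
tool_rot: [3.139, 0.003, 0.236]
force: [0.1, -0.2, -1.0]
width: 21.4
gripper_force: 59.3
```

>>> {"fn": "move_arm", "kwargs": {
  "targets": "-1 0 0 -3 0 0 0;-1 0 0 -1 0 0 0;-1 0 0 0 0 0 0;-1 0 0 0 0 0 0"
}}

```text
clock: 4.98
eef_pos: [488.7, 343.7, 226.8]
tool_rot: [3.141, 0.001, 0.236]
force: [-0.3, 0.2, -1.8]
width: 21.1
gripper_force: 59.3
```

```bash
python3 - <<'E'
from h import *
c=cam('scene'); s=read_state(); print(s['eef_pos'],s['tool_rot'],s['force'])
b=cv2.resize(c[0]['color'][180:330,100:250],None,fx=4,fy=4,interpolation=cv2.INTER_CUBIC); cv2.imwrite('pics/z4.png',b[:,:,::-1])
y=-9.64*np.pi/180; by=np.array([-np.sin(y),np.cos(y)]); C=np.array([516,30.2])
for n,p in dict(a=(524.7,-30.3),b=(555.7,55.6),c=(494.8,56.6)).items():
  d=np.array(p)-C; print(n,'board x,y',d@[np.cos(y),np.sin(y)],d@by)
for k in(110,98,90): print(k,C+by*k)
E
```

```text
[488.09448507 343.39640599 225.75218014] [3.14002647e+00 2.94677628e-03 2.36561356e-01] [-0.49604696  0.12116326 -1.86010835]
a board x,y 18.708302718329186 -58.18882546846394
b board x,y 34.886001646728474 31.689381330415117
c board x,y -25.321509062602438 22.47712567906631
110 [534.42027672 138.64673073]
98 [532.41079199 126.81617828]
90 [531.0711355  118.92914332]
```

View pics/z4.png

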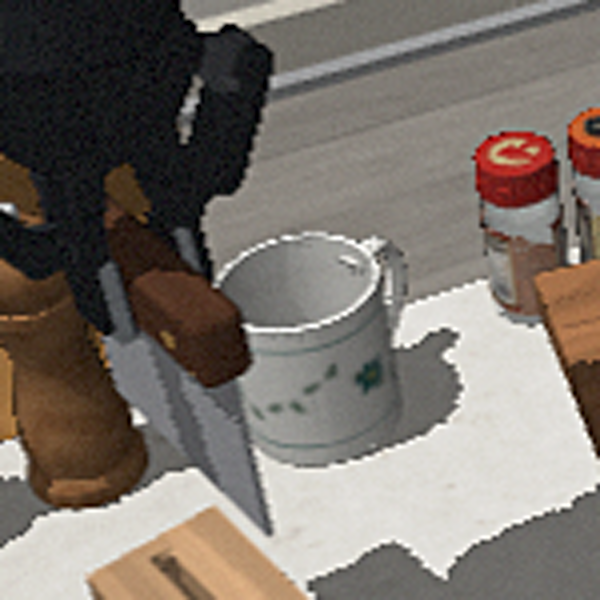

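The blade is held upright, with its edge near (270,530) in the crop. I'll carry it over the board and look at the early pictures for the board's height and slope.

>>> {"fn": "move_arm", "kwargs": {
  "targets": "-1 -0.17 3.48 0 0 0 0;-1 -0.17 3.48 0 0 0 0;-1 -0.17 3.48 0 0 0 0;-1 -0.17 3.48 0 0 0 0;-1 -0.17 3.48 0 0 0 0"
}}

```text
clock: 5.45
eef_pos: [520.2, 171.1, 225.0]
tool_rot: [3.141, 0.005, 0.237]
force: [0.4, -0.3, -1.4]
width: 21.5
gripper_force: 59.3
```

>>> {"fn": "move_arm", "kwargs": {
  "targets": "-1 -0.17 3.48 0 0 0 0;-1 -0.17 3.48 0 0 0 0;-1 0 0 0 0 0 6;-1 0 0 0 0 0 6;-1 0 0 0 0 0 6"
}}

```text
clock: 5.87
eef_pos: [533.3, 103.1, 225.0]
tool_rot: [3.14, 0.005, -0.085]
force: [-0.7, -0.1, -1.2]
width: 21.5
gripper_force: 59.4
```

>>> {"fn": "move_arm", "kwargs": {
  "targets": "-1 0 0 1.5 0 0 5.2;-1 0 0 1.5 0 0 0;-1 0 0 0 0 0 0;-1 0 0 0 0 0 0"
}}

```text
clock: 6.2
eef_pos: [532.9, 104.4, 195.2]
tool_rot: [3.139, 0.005, -0.168]
force: [0.3, -0.1, -0.9]
width: 20.9
gripper_force: 59.3
```

```bash
python3 - <<'E'
from h import *
s=read_state(); print(s['eef_pos'],s['tool_rot'],s['force'])
a=cv2.imread('pics/top0.png')[200:310,248:382]; b=cv2.imread('pics/scene0.png')[215:325,225:390]
v=np.vstack([cv2.resize(a,None,fx=2.7,fy=2.7,interpolation=3),])
a=cv2.resize(a,(402,330),interpolation=2); b=cv2.resize(b,(396,264),interpolation=2)
v=np.zeros((600,800,3),np.uint8); 
a=cv2.imread('pics/top0.png'); b=cv2.imread('pics/scene0.png')
def put(im,u,v0,r,x,y): v[y:y+200,x:x+200]=cv2.resize(im[v0-10:v0+10,u-10:u+10],(200,200),interpolation=cv2.INTER_CUBIC)
for i,(u,w) in enumerate([(270,211),(373,222),(362,299),(258,285)]): put(a,u,w,10,i*200,0)
for i,(u,w) in enumerate([(344,225),(381,269),(260,305),(236,258)]): put(b,u,w,10,i*200,200)
put(b,260,305,10,0,400)
cv2.imwrite('pics/z5.png',v[:400])
E
```

```text
[532.9142516  104.40643379 195.19725934] [ 3.13919684  0.00488539 -0.16775642] [ 0.33790389 -0.08611859 -0.87060635]
```

View pics/z5.png

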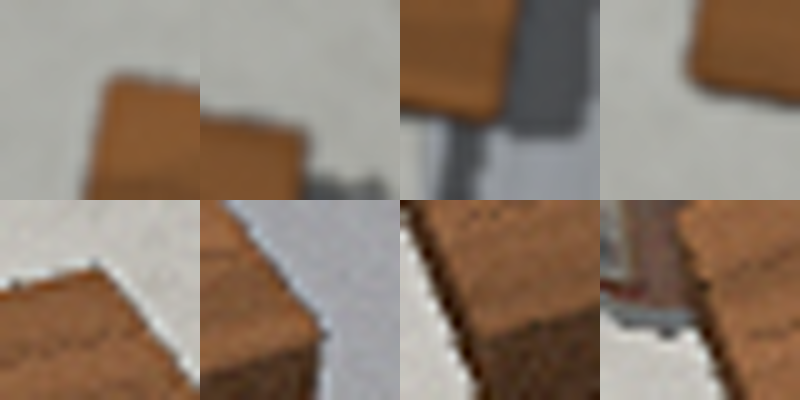

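Top corners in the tiles are (104,73), (305,128), (503,110), (690,82) and in the scene tiles (98,265), (320,335), (475,338), (685,213). Triangulating those gives the height.

```bash
python3 - <<'E'
from h import *
t=cam('top'); s=cam('scene')
def tri(p,q):
    o1,d1=ray(t,*p);o2,d2=ray(s,*q); A=np.stack([d1,-d2],1); k=np.linalg.lstsq(A,o2-o1,rcond=None)[0]
    a=o1+k[0]*d1;b=o2+k[1]*d2; return ((a+b)/2).round(1),(a-b).round(1)
print('A',tri((269.95,207.85+2),(234,249)))  if 0 else None
print('A',tri((269.95,207.85),(234,249.0)))
print('B',tri((373.05,224.35),(343.35,221.05)))
print('C',tri((361.85,299.6),(382.55,272.05)))
print('D',tri((258-10+9-.45,275+8.2-.45),(257.05,308.35)))
T=lambda x,y:(155+x/5.25-.4,220+y/5.25-.4); S=lambda x,y:(110+(x-367.6)/4.114-.4,280+y/4.114-.4)
for a,b in [((80,107),(418,185)),((275,388),(735,292)),((143,418),(600,385))]: print('stand',tri(T(*a),S(*b)))
E
```

```text
A (array([632.2, 141.4,  66. ]), array([1.7, 3.2, 0.8]))
B (array([ 588.5, -111.1,   74. ]), array([0.7, 0.9, 0.1]))
C (array([405.5, -81.4,  70.3]), array([0.6, 0.6, 0. ]))
D (array([447.8, 173.4,  65. ]), array([-0.9, -1.5, -0.3]))
stand (array([556.8, 393.9,  45. ]), array([0.2, 0.5, 0.2]))
stand (array([423.2, 295.9,  49.7]), array([-0.6, -1.1, -0.3]))
stand (array([409.4, 357.5,  46.7]), array([-0.2, -0.5, -0.1]))
```

>>> {"fn": "move_arm", "kwargs": {
  "targets": "-1 0.06 0.1 1.5 0 0 0;-1 0 0 1.2 0 0 0;-1 0 0 1 0 0 0;-1 0 0 0 0 0 0;-1 0 0 0 0 0 0"
}}

```text
clock: 6.72
eef_pos: [535.0, 103.7, 160.3]
tool_rot: [3.141, 0.001, -0.168]
force: [0.0, -0.3, -0.8]
width: 21.1
gripper_force: 59.4
```

>>> {"fn": "move_arm", "kwargs": {
  "targets": "-1 0 0 0.05 0 0 0;-1 0 0 0.05 0 0 0;-1 0 0 0.05 0 0 0;-1 0 0 0 0 0 0"
}}

```text
clock: 7.05
eef_pos: [535.4, 103.8, 159.2]
tool_rot: [-3.141, -0.001, -0.168]
force: [-0.9, -0.2, -0.6]
width: 21.5
gripper_force: 59.4
```

>>> {"fn": "move_arm", "kwargs": {
  "targets": "-1 0 0 0.06 0 0 0;-1 0 0 0.06 0 0 0;-1 0 0 0.06 0 0 0;-1 0 0 0.06 0 0 0;-1 0 0 0.06 0 0 0"
}}

```text
clock: 7.47
eef_pos: [535.1, 103.7, 155.7]
tool_rot: [3.142, -0.0, -0.168]
force: [-0.3, 0.7, -1.8]
width: 21.5
gripper_force: 59.4
```

>>> {"fn": "move_arm", "kwargs": {
  "targets": "-1 0 0 0.06 0 0 0;-1 0 0 0.06 0 0 0"
}}

```text
clock: 7.63
eef_pos: [535.1, 103.7, 154.5]
tool_rot: [3.142, 0.0, -0.168]
force: [0.5, 0.1, -1.5]
width: 21.4
gripper_force: 59.4
```

>>> {"fn": "move_arm", "kwargs": {
  "targets": "-1 0 0 0.05 0 0 0;-1 0 0 0.05 0 0 0;-1 0 0 0.05 0 0 0"
}}

```text
clock: 7.88
eef_pos: [535.1, 103.7, 153.1]
tool_rot: [-3.142, -0.0, -0.168]
force: [-0.2, -0.1, -1.5]
width: 21.0
gripper_force: 59.4
```

>>> {"fn": "move_arm", "kwargs": {
  "targets": "-1 0 0 0.05 0 0 0;-1 0 0 0.05 0 0 0"
}}

```text
clock: 8.05
eef_pos: [535.1, 103.7, 152.1]
tool_rot: [-3.142, -0.0, -0.168]
force: [-0.1, 0.1, -1.3]
width: 21.5
gripper_force: 59.4
```

>>> {"fn": "move_arm", "kwargs": {
  "targets": "-1 0 0 0.05 0 0 0;-1 0 0 0.05 0 0 0"
}}

```text
clock: 8.22
eef_pos: [535.1, 103.7, 151.1]
tool_rot: [-3.142, -0.0, -0.168]
force: [-0.3, -0.1, -0.9]
width: 21.6
gripper_force: 59.4
```

>>> {"fn": "move_arm", "kwargs": {
  "targets": "-1 0 0 0.05 0 0 0;-1 0 0 0.04 0 0 0"
}}

```text
clock: 8.38
eef_pos: [535.1, 103.7, 150.2]
tool_rot: [-3.142, -0.0, -0.168]
force: [0.0, 1.0, -2.0]
width: 21.6
gripper_force: 59.4
```

>>> {"fn": "move_arm", "kwargs": {
  "targets": "-1 0 0 0.05 0 0 0;-1 0 0 0.04 0 0 0"
}}

```text
clock: 8.55
eef_pos: [535.2, 103.8, 149.3]
tool_rot: [-3.142, -0.0, -0.168]
force: [0.0, -0.2, -0.8]
width: 21.5
gripper_force: 59.4
```

>>> {"fn": "move_arm", "kwargs": {
  "targets": "-1 0 0 0.05 0 0 0;-1 0 0 0.04 0 0 0"
}}

```text
clock: 8.72
eef_pos: [535.1, 103.7, 148.4]
tool_rot: [-3.142, -0.0, -0.168]
force: [-0.0, 0.4, -2.0]
width: 21.7
gripper_force: 59.4
```

>>> {"fn": "move_arm", "kwargs": {
  "targets": "-1 0 0 0.05 0 0 0;-1 0 0 0.04 0 0 0"
}}

```text
clock: 8.88
eef_pos: [535.1, 103.7, 147.5]
tool_rot: [-3.142, -0.0, -0.168]
force: [0.5, 0.5, -1.2]
width: 21.5
gripper_force: 59.4
```

>>> {"fn": "move_arm", "kwargs": {
  "targets": "-1 0 0 0.05 0 0 0;-1 0 0 0.04 0 0 0"
}}

```text
clock: 9.05
eef_pos: [535.1, 103.7, 146.6]
tool_rot: [-3.142, 0.0, -0.168]
force: [0.4, -1.2, -1.5]
width: 21.2
gripper_force: 59.4
```

>>> {"fn": "move_arm", "kwargs": {
  "targets": "-1 0 0 0.05 0 0 0;-1 0 0 0.04 0 0 0"
}}

```text
clock: 9.22
eef_pos: [535.2, 103.8, 146.0]
tool_rot: [-3.141, -0.0, -0.168]
force: [-1.4, -0.5, 4.2]
width: 21.4
gripper_force: 60.0
```

>>> {"fn": "move_arm", "kwargs": {
  "targets": "-1 0 0 0 0 0 0;-1 0 0 0 0 0 0;-1 0 0 0 0 0 0"
}}

```text
clock: 9.47
eef_pos: [535.2, 103.7, 146.0]
tool_rot: [-3.141, -0.0, -0.168]
force: [-1.0, 0.4, 3.2]
width: 21.4
gripper_force: 60.0
```

>>> {"fn": "move_arm", "kwargs": {
  "targets": "-1 0 0.2 -0.004 0 0 0;-1 0 0.2 -0.004 0 0 0;-1 0 0.2 -0.004 0 0 0;-1 0 0.2 -0.004 0 0 0;-1 0 0.2 -0.004 0 0 0"
}}

```text
clock: 9.88
eef_pos: [534.0, 94.3, 146.2]
tool_rot: [-3.14, -0.001, -0.168]
force: [0.7, 2.4, 4.0]
width: 21.0
gripper_force: 60.2
```

>>> {"fn": "move_arm", "kwargs": {
  "targets": "-1 0 0.3 -0.007 0 0 0;-1 0 0.3 -0.007 0 0 0;-1 0 0.3 -0.007 0 0 0;-1 0 0.3 -0.007 0 0 0;-1 0 0.3 -0.007 0 0 0"
}}

```text
clock: 10.3
eef_pos: [531.2, 79.2, 146.5]
tool_rot: [-3.141, -0.001, -0.168]
force: [-0.3, 4.6, 5.1]
width: 21.4
gripper_force: 60.5
```

>>> {"fn": "move_arm", "kwargs": {
  "targets": "-1 0 0.3 -0.009 0 0 0;-1 0 0.3 -0.009 0 0 0;-1 0 0.3 -0.009 0 0 0;-1 0 0.3 -0.009 0 0 0;-1 0 0.3 -0.009 0 0 0"
}}

```text
clock: 10.72
eef_pos: [528.5, 64.2, 146.8]
tool_rot: [-3.141, -0.0, -0.168]
force: [1.2, 3.9, 5.3]
width: 21.2
gripper_force: 60.4
```

>>> {"fn": "move_arm", "kwargs": {
  "targets": "-1 0 0.4 -0.012 0 0 0;-1 0 0.4 -0.012 0 0 0;-1 0 0.4 -0.012 0 0 0;-1 0 0.4 -0.012 0 0 0;-1 0 0.4 -0.012 0 0 0"
}}

```text
clock: 11.13
eef_pos: [524.8, 43.9, 147.2]
tool_rot: [3.141, 0.0, -0.168]
force: [0.7, 3.5, 4.1]
width: 21.6
gripper_force: 60.5
```

>>> {"fn": "move_arm", "kwargs": {
  "targets": "-1 0 0.4 -0.01 0 0 0;-1 0 0.4 -0.01 0 0 0;-1 0 0.4 -0.01 0 0 0;-1 0 0.4 -0.01 0 0 0;-1 0 0.4 -0.01 0 0 0"
}}

```text
clock: 11.55
eef_pos: [521.2, 24.0, 147.6]
tool_rot: [3.141, 0.001, -0.168]
force: [0.6, 2.6, 1.9]
width: 21.3
gripper_force: 60.1
```

>>> {"fn": "move_arm", "kwargs": {
  "targets": "-1 0 0.3 -0.003 0 0 0;-1 0 0.3 -0.003 0 0 0;-1 0 0.3 -0.004 0 0 0;-1 0 0.3 -0.005 0 0 0;-1 0 0.3 -0.005 0 0 0"
}}

```text
clock: 11.97
eef_pos: [518.9, 9.6, 147.9]
tool_rot: [3.141, 0.0, -0.168]
force: [-0.9, 2.2, 1.0]
width: 21.2
gripper_force: 60.0
```

>>> {"fn": "move_arm", "kwargs": {
  "targets": "-1 0 0.2 0.006 0 0 0;-1 0 0.2 0.006 0 0 0;-1 0 0.2 0 0 0 0;-1 0 0.2 0 0 0 0;-1 0 0.2 -0.002 0 0 0"
}}

```text
clock: 12.38
eef_pos: [517.6, 0.2, 148.0]
tool_rot: [-3.141, -0.0, -0.168]
force: [1.1, 3.2, 3.5]
width: 21.1
gripper_force: 60.0
```

>>> {"fn": "move_arm", "kwargs": {
  "targets": "-1 0 0.3 -0.004 0 0 0;-1 0 0.3 -0.004 0 0 0;-1 0 0.3 -0.004 0 0 0;-1 0 0.3 -0.004 0 0 0;-1 0 0.3 -0.004 0 0 0"
}}

```text
clock: 12.8
eef_pos: [515.0, -14.8, 148.2]
tool_rot: [-3.141, -0.0, -0.168]
force: [1.4, 3.7, 3.1]
width: 21.4
gripper_force: 60.1
```

```bash
python3 - <<'E'
from h import *
c=cam('scene'); s=read_state(); print(s['eef_pos'],s['force'])
b=cv2.resize(c[0]['color'][170:320,225:450],None,fx=3.5,fy=3.5,interpolation=cv2.INTER_CUBIC); cv2.imwrite('pics/z6.png',b[:,:,::-1])
E
```

```text
[514.90680669 -15.61999641 148.2269533 ] [0.58027502 2.22007339 3.94032953]
```

View pics/z6.png

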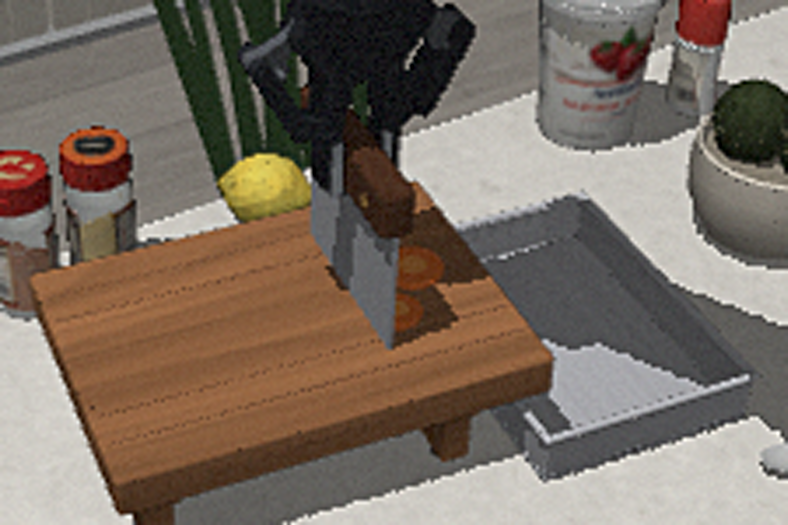

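The blade at (360,270) pushes two visible rounds ahead, at (418,268) and (405,312). I'll continue.

>>> {"fn": "move_arm", "kwargs": {
  "targets": "-1 0 0.3 -0.004 0 0 0;-1 0 0.3 -0.004 0 0 0;-1 0 0.3 -0.004 0 0 0;-1 0 0.3 -0.004 0 0 0;-1 0 0.3 -0.004 0 0 0"
}}

```text
clock: 13.27
eef_pos: [512.5, -29.5, 148.4]
tool_rot: [-3.141, -0.0, -0.168]
force: [1.2, 4.4, 3.2]
width: 21.0
gripper_force: 60.2
```

>>> {"fn": "move_arm", "kwargs": {
  "targets": "-1 0 0.3 -0.004 0 0 0;-1 0 0.3 -0.004 0 0 0;-1 0 0.3 -0.004 0 0 0;-1 0 0.3 -0.004 0 0 0;-1 0 0.3 -0.004 0 0 0"
}}

```text
clock: 13.68
eef_pos: [509.9, -44.4, 148.5]
tool_rot: [-3.141, -0.0, -0.168]
force: [1.1, 4.6, 3.8]
width: 21.1
gripper_force: 60.3
```

>>> {"fn": "move_arm", "kwargs": {
  "targets": "-1 0 0.3 -0.004 0 0 0;-1 0 0.3 -0.004 0 0 0;-1 0 0.3 -0.005 0 0 0;-1 0 0.3 -0.005 0 0 0;-1 0 0.3 -0.005 0 0 0"
}}

```text
clock: 14.1
eef_pos: [507.4, -59.3, 148.7]
tool_rot: [3.142, 0.0, -0.168]
force: [1.1, 3.7, 4.1]
width: 21.4
gripper_force: 60.3
```

>>> {"fn": "move_arm", "kwargs": {
  "targets": "-1 0 0.3 -0.004 0 0 0;-1 0 0.3 -0.004 0 0 0;-1 0 0.3 -0.005 0 0 0;-1 0 0.3 -0.005 0 0 0;-1 0 0.3 -0.005 0 0 0"
}}

```text
clock: 14.52
eef_pos: [504.8, -74.1, 148.9]
tool_rot: [3.141, 0.0, -0.168]
force: [0.5, 2.7, 3.3]
width: 21.2
gripper_force: 60.2
```

>>> {"fn": "move_arm", "kwargs": {
  "targets": "-1 0 0.25 -0.003 0 0 0;-1 0 0.25 -0.003 0 0 0;-1 0 0.25 -0.003 0 0 0;-1 0 0.25 -0.003 0 0 0;-1 0 0.25 -0.003 0 0 0"
}}

```text
clock: 14.93
eef_pos: [502.8, -86.3, 149.1]
tool_rot: [3.142, 0.0, -0.168]
force: [0.8, 3.9, 2.5]
width: 21.3
gripper_force: 60.3
```

>>> {"fn": "move_arm", "kwargs": {
  "targets": "-1 0 0.2 -0.002 0 0 0;-1 0 0.2 -0.002 0 0 0;-1 0 0.2 -0.002 0 0 0;-1 0 0.2 -0.002 0 0 0;-1 0 0.1 0 0 0 0"
}}

```text
clock: 15.35
eef_pos: [501.2, -95.3, 149.2]
tool_rot: [3.141, 0.0, -0.169]
force: [1.3, 3.6, 3.9]
width: 20.9
gripper_force: 60.3
```

```bash
python3 - <<'E'
from h import *
s=read_state(); print(s['eef_pos'],s['force'])
c=cam('scene'); t=cam('top')
b=cv2.resize(c[0]['color'][170:320,300:450],(400,400),interpolation=cv2.INTER_CUBIC)
a=cv2.resize(t[0]['color'][210:330,320:440],(400,400),interpolation=cv2.INTER_CUBIC); cv2.imwrite('pics/z7.png',np.hstack([b,a])[:,:,::-1])
E
```

```text
[501.2319862  -95.30524482 149.19102693] [1.27366691 3.60737193 3.9476652 ]
```

View pics/z7.png

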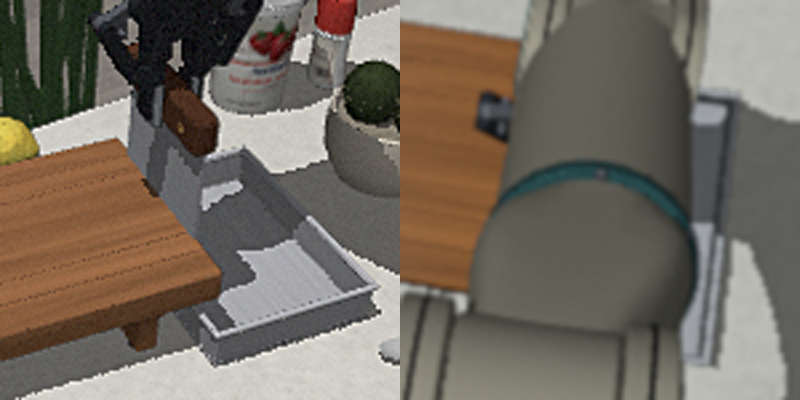

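The blade stands at the board's end, near (165,190), with no rounds visible on the board. A small push past the end, then lift.

>>> {"fn": "move_arm", "kwargs": {
  "targets": "-1 0 0.2 -0.003 0 0 0;-1 0 0.2 -0.003 0 0 0;-1 0 0.3 -0.01 0 0 0;-1 0 0.3 -0.02 0 0 0;-1 0 0 0 0 0 0"
}}

```text
clock: 15.87
eef_pos: [498.7, -106.8, 149.1]
tool_rot: [3.14, 0.001, -0.17]
force: [0.1, -0.3, -1.6]
width: 21.3
gripper_force: 59.5
```

>>> {"fn": "move_arm", "kwargs": {
  "targets": "-1 0 0 -1 0 0 0;-1 0 0 -2 0 0 0;-1 0 0 -3 0 0 0;-1 0 0 -2 0 0 0;-1 0 0 0 0 0 0"
}}

```text
clock: 16.28
eef_pos: [502.2, -105.8, 234.0]
tool_rot: [3.141, -0.008, -0.169]
force: [1.6, -0.0, -0.9]
width: 21.2
gripper_force: 59.5
```

```bash
python3 - <<'E'
from h import *
s=read_state(); print(s['eef_pos'],s['tool_rot'],s['force'])
t=cam('top');c=cam('scene')
for k,z in((t,'top'),(c,'scene')):
  hsv=cv2.cvtColor(k[0]['color'],cv2.COLOR_RGB2HSV); o=((hsv[...,0]<16)&(hsv[...,1]>170)&(hsv[...,2]>90)).astype(np.uint8)
  n,l,st,ce=cv2.connectedComponentsWithStats(o)
  for i in range(1,n):
    if st[i,4]>5 and 220<ce[i][0]<460 and 200<ce[i][1]<330: print(z,st[i],ce[i],onz(k,*ce[i],7))
E
```

```text
[ 502.21892136 -105.76535901  233.95615459] [ 3.1412491  -0.00811256 -0.16875499] [ 1.62984062 -0.02101498 -0.8875099 ]
scene [242 206  19  18 151] [249.88741722 214.09933775] [815.9  21.3   7. ]
scene [218 213  20  18 185] [226.63783784 221.10810811] [817.2  85.    7. ]
```

>>> {"fn": "move_arm", "kwargs": {
  "targets": "-1 -0.74 -3.67 0 0 0 0;-1 -0.74 -3.67 0 0 0 0;-1 -0.74 -3.67 0 0 0 0;-1 -0.74 -3.67 0 0 0 0;-1 -0.74 -3.67 0 0 0 0"
}}

```text
clock: 16.8
eef_pos: [492.5, 83.6, 228.3]
tool_rot: [3.14, 0.003, -0.169]
force: [0.6, 0.2, -1.7]
width: 21.1
gripper_force: 59.3
```

>>> {"fn": "move_arm", "kwargs": {
  "targets": "-1 -0.74 -3.67 0 0 0 0;-1 -0.74 -3.67 0 0 0 0;-1 -0.74 -3.67 0 0 0 0;-1 -0.74 -3.67 0 0 0 0;-1 -0.74 -3.67 0 0 0 0"
}}

```text
clock: 17.22
eef_pos: [486.8, 270.5, 228.1]
tool_rot: [3.139, 0.002, -0.168]
force: [0.1, -0.4, -1.8]
width: 21.3
gripper_force: 59.3
```

>>> {"fn": "move_arm", "kwargs": {
  "targets": "-1 -0.74 -3.67 0 0 0 0;-1 -0.74 -3.67 0 0 0 0;-1 0 0 0 0 0 -5.8;-1 0 0 0 0 0 -5.8;-1 0 0 0 0 0 -5.8"
}}

```text
clock: 17.63
eef_pos: [484.5, 344.5, 227.5]
tool_rot: [3.139, 0.003, 0.143]
force: [0.2, 0.1, -0.8]
width: 21.4
gripper_force: 59.6
```

>>> {"fn": "move_arm", "kwargs": {
  "targets": "-1 0 0 1 0 0 -5.8;-1 0 0 0 0 0 0;-1 0 0 0 0 0 0;-1 0 0 0 0 0 0;-1 0 0 0 0 0 0"
}}

```text
clock: 18.05
eef_pos: [485.9, 344.1, 219.5]
tool_rot: [3.141, 0.0, 0.235]
force: [0.4, 1.2, -1.3]
width: 21.9
gripper_force: 59.6
```

```bash
python3 - <<'E'
from h import *
s=read_state(); print(s['eef_pos'],s['tool_rot'],s['force'])
t=cam('top');c=cam('scene')
for k,z in((t,'top'),(c,'scene')):
  hsv=cv2.cvtColor(k[0]['color'],cv2.COLOR_RGB2HSV); o=((hsv[...,0]<16)&(hsv[...,1]>170)&(hsv[...,2]>90)).astype(np.uint8)
  n,l,st,ce=cv2.connectedComponentsWithStats(o)
  for i in range(1,n):
    if st[i,4]>5 and 220<ce[i][0]<460 and 200<ce[i][1]<330: print(z,st[i],ce[i],onz(k,*ce[i],7))
b=cv2.resize(c[0]['color'][200:400,90:290],(400,400),interpolation=cv2.INTER_CUBIC)
a=cv2.resize(t[0]['color'][200:330,310:440],(400,400),interpolation=cv2.INTER_CUBIC); cv2.imwrite('pics/z8.png',np.hstack([b,a])[:,:,::-1])
E
```

```text
[485.884681   344.13305591 219.48347533] [3.14132136e+00 2.45149213e-04 2.34841507e-01] [ 0.37793581  1.18590785 -1.31625946]
top [365 247  17  37 325] [372.48       264.25230769] [ 500.  -112.5    7. ]
scene [242 206  19  18 163] [249.89570552 214.55828221] [814.   22.2   7. ]
scene [218 213  20  19 199] [226.82914573 221.64824121] [814.8  85.5   7. ]
```

View pics/z8.png

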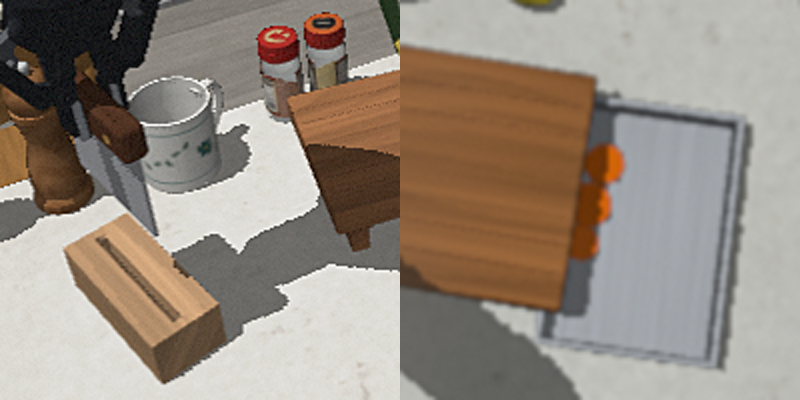

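All three rounds, at (605,163), (595,203) and (585,243) in the right half, lie in the pan. The slot is clear at (138,280) under the blade, so I'll go down to it.

>>> {"fn": "move_arm", "kwargs": {
  "targets": "-1 0.31 0 2 0 0 0;-1 0 0 3 0 0 0;-1 0 0 2.5 0 0 0;-1 0 0 1 0 0 0;-1 0 0 0 0 0 0"
}}

```text
clock: 18.57
eef_pos: [487.4, 343.9, 132.3]
tool_rot: [3.139, 0.005, 0.236]
force: [-0.1, 0.3, -1.0]
width: 21.4
gripper_force: 59.6
```

>>> {"fn": "move_arm", "kwargs": {
  "targets": "-1 0 0 0 0 0 0;-1 0 0 0 0 0 0"
}}

```text
clock: 18.73
eef_pos: [490.0, 345.8, 136.2]
tool_rot: [-3.14, -0.003, 0.236]
force: [0.3, 0.5, -0.8]
width: 21.6
gripper_force: 59.6
```

```bash
python3 - <<'E'
from h import *
s=read_state(); print(s['eef_pos'],s['tool_rot'],s['force'])
c=cam('scene')
cv2.imwrite('pics/z9.png',cv2.resize(c[0]['color'][280:400,110:230],(600,600),interpolation=cv2.INTER_CUBIC)[:,:,::-1])
E
```

```text
[489.96727714 345.82882306 136.16076338] [-3.14043218e+00 -2.73670347e-03  2.36424702e-01] [ 0.31388817  0.48616285 -0.82832756]
```

View pics/z9.png

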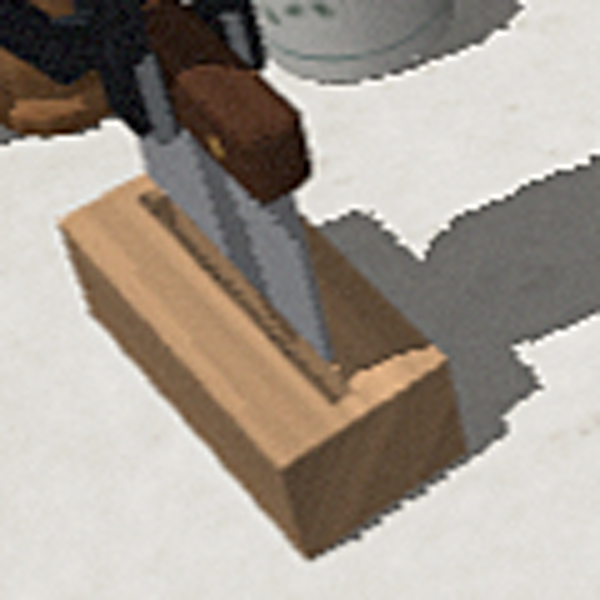

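```bash
python3 - <<'E'
from h import *
c=cam('scene'); y=0.2363; R=np.array([[np.cos(y),np.sin(y)],[-np.sin(y),np.cos(y)]])
T=lambda x,v:(110+x/5-.4,280+v/5-.4)
a=onz(c,*T(330,362),61.4); 
print('blade end',a,R@a[:2])
for p in((337,398),(345,375),(148,200),(330,400)): b=onz(c,*T(*p),50); print(b,R@b[:2])
print('tcp', R@read_state()['eef_pos'][:2])
for p in((65,222),(284,468),(443,356)): b=onz(c,*T(*p),50); print('corner',b,R@b[:2])
E
```

```text
blade end [430.8 332.5  61.4] [496.66901935 222.40677872]
[424.9 334.   50. ] [491.28413607 225.2463266 ]
[432.9 328.6  50. ] [497.79764455 218.12353169]
[547.4 364.1  50. ] [617.4265844 225.8317579]
[425.4 336.2  50. ] [492.28527701 227.26813688]
tcp [557.25598458 221.47199612]
corner [552.  392.3  50. ] [628.5005732  252.17121067]
corner [406.5 357.5  50. ] [478.89697275 252.40085081]
corner [423.5 297.7  50. ] [481.42495475 190.28282357]
```

>>> {"fn": "move_arm", "kwargs": {
  "targets": "-1 -0.15 0.07 0.3 0 0 0;-1 0 0 0.3 0 0 0;-1 0 0 0.2 0 0 0;-1 0 0 0.2 0 0 0;-1 0 0 0.2 0 0 0"
}}

```text
clock: 19.25
eef_pos: [487.6, 343.9, 122.3]
tool_rot: [3.142, 0.0, 0.237]
force: [0.1, -0.3, -1.2]
width: 21.3
gripper_force: 59.6
```

>>> {"fn": "move_arm", "kwargs": {
  "targets": "-1 0 0 0.2 0 0 0;-1 0 0 0.2 0 0 0;-1 0 0 0.2 0 0 0;-1 0 0 0.2 0 0 0;-1 0 0 0.2 0 0 0"
}}

```text
clock: 19.67
eef_pos: [487.6, 344.0, 112.3]
tool_rot: [3.142, 0.0, 0.237]
force: [-0.2, 0.8, -1.6]
width: 21.3
gripper_force: 59.6
```

It is in the slot with no force, so I carry on down.

>>> {"fn": "move_arm", "kwargs": {
  "targets": "-1 0 0 0.4 0 0 0;-1 0 0 0.4 0 0 0;-1 0 0 0.4 0 0 0;-1 0 0 0.4 0 0 0;-1 0 0 0.4 0 0 0"
}}

```text
clock: 20.08
eef_pos: [487.5, 343.9, 92.0]
tool_rot: [3.141, 0.0, 0.237]
force: [-0.5, -0.4, -1.7]
width: 21.4
gripper_force: 59.6
```

>>> {"fn": "move_arm", "kwargs": {
  "targets": "-1 0 0 0.2 0 0 0;-1 0 0 0.2 0 0 0;-1 0 0 0.1 0 0 0;-1 0 0 0.1 0 0 0;-1 0 0 0.1 0 0 0"
}}

```text
clock: 20.5
eef_pos: [487.7, 344.1, 85.6]
tool_rot: [-3.141, -0.0, 0.237]
force: [0.4, 0.0, -1.4]
width: 21.5
gripper_force: 59.6
```

>>> {"fn": "move_arm", "kwargs": {
  "targets": "-1 0 0 0.07 0 0 0;-1 0 0 0.06 0 0 0;-1 0 0 0.06 0 0 0;-1 0 0 0 0 0 0"
}}

```text
clock: 20.83
eef_pos: [487.6, 343.9, 83.6]
tool_rot: [3.142, 0.0, 0.237]
force: [0.4, 0.2, -1.4]
width: 21.4
gripper_force: 59.6
```

>>> {"fn": "move_arm", "kwargs": {
  "targets": "-1 0 0 0.05 0 0 0;1 0 0 0 0 0 0;1 0 0 0 0 0 0;1 0 0 0 0 0 0;1 0 0 0 0 0 0"
}}

```text
clock: 21.25
eef_pos: [487.8, 344.1, 83.4]
tool_rot: [-3.141, -0.0, 0.237]
force: [-0.2, 0.4, 0.2]
width: 69.3
gripper_force: 0.0
```

>>> {"fn": "move_arm", "kwargs": {
  "targets": "1 0 0 0 0 0 0;1 0 0 0 0 0 0;1 0 0 0 0 0 0;1 0 0 0 0 0 0;1 0 0 0 0 0 0"
}}

```text
clock: 21.67
eef_pos: [487.6, 344.0, 83.2]
tool_rot: [3.142, -0.0, 0.237]
force: [-0.3, 0.5, 0.4]
width: 85.4
gripper_force: 0.0
```

>>> {"fn": "move_arm", "kwargs": {
  "targets": "1 0 0 -1 0 0 0;1 0 0 -2 0 0 0;1 0 0 -3 0 0 0;1 0 0 -3 0 0 0;1 0 0 -3 0 0 0"
}}

```text
clock: 22.08
eef_pos: [487.4, 343.8, 205.1]
tool_rot: [-3.142, 0.0, 0.237]
force: [0.3, 0.3, -0.1]
width: 85.6
gripper_force: 0.0
```

>>> {"fn": "move_arm", "kwargs": {
  "targets": "1 0 0 -2 0 0 0;1 0 0 0 0 0 0;1 0 0 0 0 0 0;1 0 0 0 0 0 0;1 0 0 0 0 0 0"
}}

```text
clock: 22.5
eef_pos: [486.8, 343.4, 222.1]
tool_rot: [3.141, 0.002, 0.237]
force: [0.6, -0.6, -0.3]
width: 85.5
gripper_force: 0.0
```

```bash
python3 - <<'E'
from h import *
s=read_state(); print(s['eef_pos'],s['force'],s['width'])
t=cam('top');c=cam('scene')
b=cv2.resize(c[0]['color'][250:400,90:240],(400,400),interpolation=cv2.INTER_CUBIC)
a=cv2.resize(t[0]['color'][220:320,340:440],(400,400),interpolation=cv2.INTER_CUBIC); cv2.imwrite('pics/z10.png',np.hstack([b,a])[:,:,::-1])
E
```

```text
[486.81782159 343.39337434 222.09066529] [ 0.63929621 -0.57717291 -0.33540519] 85.47965088351721
```

View pics/z10.png

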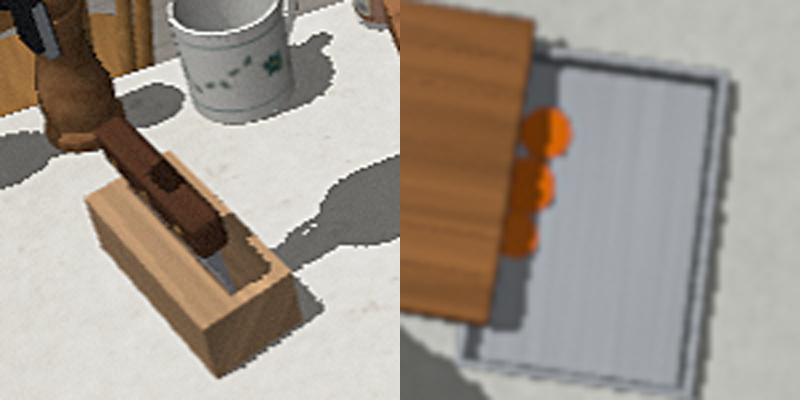

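The scraper stands home in its slot at (170,190), the gripper is clear, and the three rounds lie in the pan at (547,132), (537,185) and (520,237).

```bash
python3 -c "
from h import *
print(order.finish_job())"
```

```text
the job is handed in; nothing more can be done
None
```

I handed the job in at about 22.6 s: the last picture shows all three rounds in the pan and the scraper released upright in its slot; blade force on the board read about 2–7 N to the end, though the hand-in returned no verdict.

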